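# Open a curing box whose lid may be caught, and hold it open

### The job

I need to reach the denture in the white curing box: take the bar on the front of its lid and give it a gentle upward tug to learn whether the catch is holding it. Only if that tug shows that the lid is caught, push the black thumb slide to the box's right to let it go; otherwise leave the slide alone. Then lift the lid by its bar to about 30 degrees and finish while still holding it up there, without shifting the pot, the tin or the carton nearby.

Things in the scene. Friction and masses are not known exactly. Their poses are not given: they have to be found in the camera images.
- case: White curing box, fixed to the worktop: 160 deep (x) by 240 wide (y) by 90 mm high, open on top under its lid. Origin at the centre of its underside; x points to its back (hinge side), -x is its front with the bar and the catch, y to its left, z up. On the right half of the front sits a grey catch housing, from y -125 to -5 mm, reaching to x -135 mm, its flat top at z 88 mm. A 34 mm wide lip of the lid (y -50 to -15 mm) lies over the housing out to x -128 mm, top at z 102 mm.
- lid (a joint): Angle of the lid, rad: 0 shut, grows as its front rises, stop at 1.2. Hinge along the case's y axis at case x +80, z 93 mm. A 10 mm plate (top at z 103 mm when shut), about 0.5 kg; falls shut when let go. Caught, it lifts about 0.05 rad (8 to 11 mm at the bar, 2 to 5 N), then stops firm (over 60 N tears the catch); not caught, it lifts freely with 2 to 3 N. The shut lid looks the same either way.
- lid_bar (a point): Middle of the round steel bar on the front of the lid: 10 mm thick, lying along the case's y axis, free for 44 mm between its end brackets, centred 50 mm in front of the lid's front edge, 50 mm left of the middle; about 99 mm above the worktop when shut, with nothing under it. It can turn between the fingers as the lid swings.
- lid_hinge (a point): Point on the hinge axis straight behind the bar's middle (215 mm from the bar). The bar moves on an arc about it.
- catch (a joint): Travel of the black thumb slide in the catch housing, m: grows as it is pushed to the box's right (the case's -y), 0 to 0.024, starts at 0 to 0.004. It takes about 3 N and stays where it is left. Pushed beyond 0.018 it always frees the lid. How far its bolt inside reaches differs from start to start and cannot be seen: the lid may or may not be caught at the start.
- catch_tab (a point): Centre of the top of the thumb slide's tab: an upright black tab 10 (along the case's y, its travel) by 18 (x) by 30 mm high above the housing's top, free on both y sides for at least 25 mm.
- keeper (a joint): Play of the steel keeper that hangs from the lid's lip into the catch housing, m: 0 at the start, up to 0.006; it is drawn down out of the lid when a caught lid is tugged (1.5 N of friction) and stays so. It stays at 0 when the lid is not caught.
- pot: White lidded powder pot, 74 wide, 78 mm high, left of the box; to be left alone. Origin at the centre of its underside.
- tin: Round tin with a blue lid, 68 wide, 25 mm high, near the front edge; to be left alone. Origin at the centre of its underside.
- carton: Flat carton, 62 by 100 by 24 mm, right of the work near the front edge; to be left alone. Origin at the centre of its underside.

How it is judged:
On the way, in this order (a step that is already met when the one before it is completed fails the run):
1. the lid is tugged by hand: either it comes up, or the tug draws the keeper against the catch (contact force between the fingers and lid above 0.5 N and (value of joint keeper above 0.004 m or value of joint lid above 0.12 rad)), for 0.05 s.
2. the lid is raised (value of joint lid above 0.3 rad and contact force between the fingers and lid above 0.5 N), for 0.1 s.
At the end, for the whole second after the job is handed in: The lid stands still between 0.38 and 0.70 rad (22 and 40 degrees) open, held by the fingers (more than 0.5 N of contact); pot, tin and carton are within 30 mm of where they stood (value of joint lid between 0.38 and 0.7 rad and contact force between the fingers and lid above 0.5 N and velocity of joint lid between -0.1 and 0.1 rad/s and distance of each of pot, tin, carton from where it was at the start of the episode below 0.03 m); the arm keeps its last pose, push and grip.
It fails at once if the thumb slide is moved more than 5 mm although no tug has shown that the lid is caught (distance of catch_tab from where it was at the start of the episode above 0.005 m and value of joint keeper below 0.003 m).
It fails at once if the catch is forced: the lid is pulled against its bolt with more than 60 N (contact force between bolt and keeper above 60 N).
It fails at once if the pot is shifted by more than 30 mm (distance of pot from where it was at the start of the episode above 0.03 m).
It fails at once if the tin is shifted by more than 30 mm (distance of tin from where it was at the start of the episode above 0.03 m).
It fails at once if the carton is shifted by more than 30 mm (distance of carton from where it was at the start of the episode above 0.03 m).
It also fails if it takes over 51 s, if anything falls off the work surface, if the arm or the gripper's body presses on something with over 40 N, if the wrist force passes 120 N, or if a joint passes its speed limit or range.

### The arm

A 7-joint arm with a two-finger parallel gripper is mounted at the origin on a cart in front of the work surface, level with it; the furniture and walls round the work are solid. World frame = base frame: x ahead of the robot, y to its left, z up, the work surface at z = 0. Lengths are in m, angles in rad, forces in N, time in s.
With the tool pointing down it reaches from about 0.425 to 0.925 m from the base axis. Payload 6.8 kg.
Tool frame: the origin (TCP) lies between the finger pads; the fingertips stand finger_overhang ahead of it and the grasp point (between the pads) lies 6 mm ahead of it (finger_overhang is the distance from the TCP to the fingertips, in m); z points along the fingers, y is the line along which they close (so a half turn about z gives the same grasp; the last joint's range is limited). The gripper opens to 85 mm and grips with 20 to 120 N. Pads are 22 mm wide; open, the fingers measure 114 mm over their backs; the gripper's body (76 mm by 85 mm) begins 54 mm behind the grasp point. The pads swing forward as they close: fully open they stand 13 mm farther back than shut.
Start: joints at [-1.304, 0.477, 0.022, 1.555, -0.011, 1.109, -0.083], TCP at [0.247, 0.628, 0.256] pointing down, gripper open.
Joint ranges: [-2.96, 2.96], [-0.34, 2.1], [-1.41, 1.46], [0.24, 2.44], [-1.37, 4.51], [0.17, 1.92], [-2.96, 2.96]. Speed limits (rad/s): [2.39, 2.39, 3.14, 3.14, 3.14, 3.14, 3.14].

### API

Orientations are given as a unit quaternion [w, x, y, z].
In Python, from station import * gives the robot as it stands.
- The arm moves only by the tool drive_tool, never from a script. Its argument "increments" is a list of rows, each an object of numbers: "claw": the finger opening in m, from 0 to 0.0854; "dx", "dy", "dz": the shift along the tool's x, y, z in m; "wx", "wy", "wz": the turn, a rotation vector about the tool's x, y, z in degrees. A call has 1 to 20 rows; each row shifts and turns the commanded pose from where the row before left it, along the tool's axes as they then stand; what a row does not reach is not made up. A row lasts 1/8 s, in which the tool goes at most 62.5 mm and 10.7 degrees, less where a joint would pass 70% of its speed; a pose out of reach is approached as far as the arm can. A call with a gripper value outside its range is refused whole. The fingers move at their own pace and stop on an object; "newtons" is the grip in N (left out, the last holds). Time passes only in rows, so rows that do not move let the fingers close. It gives the time, the measured TCP pose, the force, the opening and the grip force at its end, in the units of the state.
- get_obs(): the state, without advancing time (a new reading comes with each control period).
- read_camera(name): name is "scene" or "side" or "wrist"; returns (picture, depth): 400x640x3 uint8, red, green, blue; 400x640 float32, m along the optical axis (not along the pixel's ray), 0 where there is no reading.
- calibration(name): a dict with "intrinsics" (3x3 intrinsics, pixels), "k1" (the pictures are not rectified: a ray, as slopes to the right and down, at radius r is drawn at 1 + k1 r^2 times it, then the intrinsics apply), "R" (3x3) and "t" (3): a world point X has camera coordinates R X + t; the wrist camera has in their place "mount" (4x4, takes a point from camera to tool coordinates, whose origin is the TCP and whose axes are the flange's). Camera axes: x right, y down, z forward; pixel columns grow to the right and rows downward; lengths in m; the calibration is good to about 2 mm. A picture is of the moment at which its call begins: read the wrist's pose just before it. calibration takes no time and is no camera call.
- hand_in(): hands the job in; it is judged then, once.
The state is a dict: "t": time; "q": joint angles; "joint_vel": joint speeds; "joint_torque": joint torques, N m; "eef_pos": TCP position; "tool_rot": TCP orientation; "contact_force": force on the tool from outside, world axes, zero at the start; "torque": the same for the moment, N m; "gripper_width": opening from 0.0 (shut) to 1.0 (fully open); "grasp_force": force on a finger pad.
Only numpy, scipy, OpenCV 4.12 (cv2) and the standard library are available. Lean on these libraries where they do the work, as an engineer would, in place of code of your own. Each camera call takes 0.05 s, during which the arm holds its last target. There are 200 camera calls.

## Working session

There is one attempt and no reset: what is moved stays moved. The work goes in short steps, Python scripts to look and compute and a tool call to move; the robot and the scene stay as the last step left them, time stands still between calls to the robot, and variables do not carry over. Pictures are saved under pics/ and viewed, at most 10 in all, crops included, and the job is handed in when it is done.

Besides the shell and the picture viewer there is one more tool, called after ">>>" by a JSON object that holds its "name" and its "arguments", one argument or row to a line. drive_tool: Moves the arm, as the interface text tells. Its arguments: {"type":"object","properties":{"increments":{"type":"array","items":{"type":"object","properties":{"claw":{"type":"number"},"dx":{"type":"number"},"dy":{"type":"number"},"dz":{"type":"number"},"wx":{"type":"number"},"wy":{"type":"number"},"wz":{"type":"number"}}}},"newtons":{"type":"number"}},"required":["increments"]}

```bash
mkdir -p pics; ls
cat > h.py <<'E'
from station import *
import numpy as np, cv2
from scipy.spatial.transform import Rotation as Ro
def rot(q): return Ro.from_quat([q[1],q[2],q[3],q[0]]).as_matrix()
def cam(name,o=None):
    c=calibration(name); K=np.array(c["intrinsics"])
    if "mount" in c:
        o=o or get_obs(); T=np.eye(4);T[:3,:3]=rot(o["tool_rot"]);T[:3,3]=o["eef_pos"]
        M=T@np.array(c["mount"]); R=M[:3,:3].T; t=-R@M[:3,3]
    else: R=np.array(c["R"]);t=np.array(c["t"])
    return K,c["k1"],R,t
def rays(C,uv):
    K,k1,R,t=C
    p=cv2.undistortPoints(np.array(uv,float).reshape(-1,1,2),K,np.array([k1,0,0,0,0.])).reshape(-1,2)
    return np.c_[p,np.ones(len(p))]
def onz(C,uv,z):
    K,k1,R,t=C; d=rays(C,uv)@R; o=-R.T@t
    return o+d*((z-o[2])/d[:,2])[:,None]
def deproj(C,uv,dep):
    K,k1,R,t=C; uv=np.array(uv); z=dep[uv[:,1].astype(int),uv[:,0].astype(int)]
    return (rays(C,uv)*z[:,None]-t)@R
def proj(C,X):
    K,k1,R,t=C
    return cv2.projectPoints(np.array(X,float).reshape(-1,1,3),cv2.Rodrigues(R)[0],t,K,np.array([k1,0,0,0,0.]))[0].reshape(-1,2)
E
python3 - <<'E'
from h import *
o=get_obs();print(o)
for n in("scene","side"):
    p,d=read_camera(n);cv2.imwrite(f"pics/{n}.png",p[:,:,::-1]);np.save(n+"d.npy",d)
E
```

```text
pics
{'t': 0.0, 'q': array([-1.30407608,  0.47780058,  0.0223194 ,  1.55645947, -0.01153185,
        1.10928606, -0.08309665]), 'joint_vel': array([-4.02409128e-04, -9.62841029e-04, -1.24069380e-03, -3.04046329e-04,
        4.35489794e-04, -1.24556757e-04, -6.03485278e-06]), 'joint_torque': array([-1.09942728e-03, -5.96447647e+01,  1.60754833e+00, -2.81193978e+01,
        1.24240288e-02,  9.39383288e-03,  2.11324232e-05]), 'eef_pos': array([0.24691155, 0.62763005, 0.25532156]), 'tool_rot': array([-1.21662894e-04,  1.86300811e-01,  9.82492328e-01, -9.04971288e-04]), 'contact_force': array([0.32746874, 0.10030413, 0.92034315]), 'torque': array([-0.04375013, -0.00456666, -0.04136341]), 'grasp_force': 0.0, 'gripper_width': 1.0006386623063062}
```

View pics/scene.png

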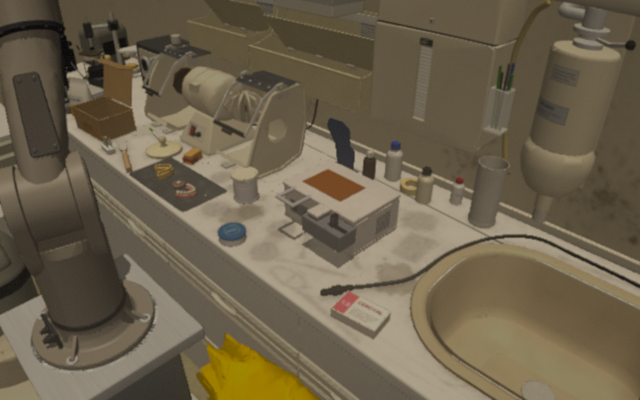

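View pics/side.png

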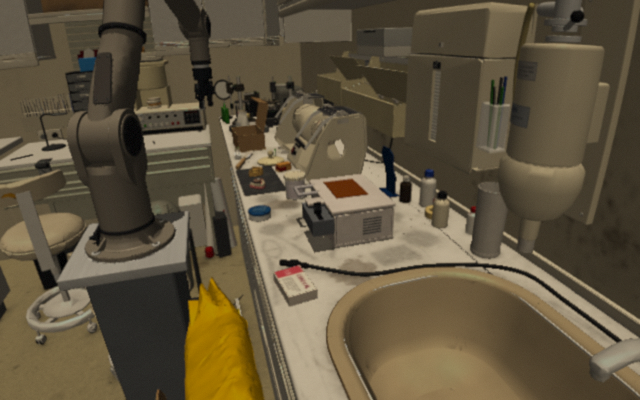

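The box is around scene (340,215), with its orange panel at (333,185). The bar bracket is near (292,197), the grey housing near (333,235), the pot at (245,185), the tin at (232,233) and the carton at (360,312). Next I'll measure the lid's corners from depth.

Run:
```python
from h import *
for n in("scene","side"):
    C=cam(n);d=np.load(n+"d.npy");im=cv2.imread(f"pics/{n}.png")
    u,v=np.meshgrid(np.arange(640),np.arange(400));uv=np.c_[u.ravel(),v.ravel()]
    P=deproj(C,uv,d).reshape(400,640,3)
    h=cv2.cvtColor(im,cv2.COLOR_BGR2HSV)
    reg=np.zeros((400,640),bool)
    if n=="scene": reg[150:270,270:410]=1
    else: reg[170:255,285:400]=1
    org=reg&(h[...,0]<15)&(h[...,1]>150)
    ci=np.argwhere(org)[:,::-1]; W=onz(C,ci,.103)
    r=cv2.minAreaRect((W[:,:2]*1000).astype(np.float32)); print(n,"orange",r,np.median(P[org],0))
    lid=reg&(abs(P[...,2]-.103)<.007)&(d>0)
    m=lid.astype(np.uint8); k,l,s,c=cv2.connectedComponentsWithStats(m); i=1+np.argmax(s[1:,4]); 
    W=P[l==i]; print(" lid n",len(W), cv2.minAreaRect((W[:,:2]*1000).astype(np.float32)),np.median(W[:,2]))
s=cv2.imread("pics/scene.png")[150:280,210:410];cv2.imwrite("pics/c1.png",cv2.resize(s,None,fx=4,fy=4,interpolation=2))
```

```text
scene orange ((590.0375366210938, -87.80435180664062), (121.32807922363281, 81.79843139648438), 88.59915924072266) [ 0.58870235 -0.09173116  0.10336875]
 lid n 4171 ((564.6593017578125, -109.51731872558594), (243.16795349121094, 227.00946044921875), 89.1224136352539) 0.10261718375568239
side orange ((587.3475341796875, -87.46612548828125), (121.39820861816406, 85.18247985839844), 88.5753402709961) [ 0.58511909 -0.09572943  0.10449145]
 lid n 2450 ((566.185791015625, -107.5993881225586), (243.280517578125, 227.6370391845703), 89.29570770263672) 0.10363136826650646
```

View pics/c1.png

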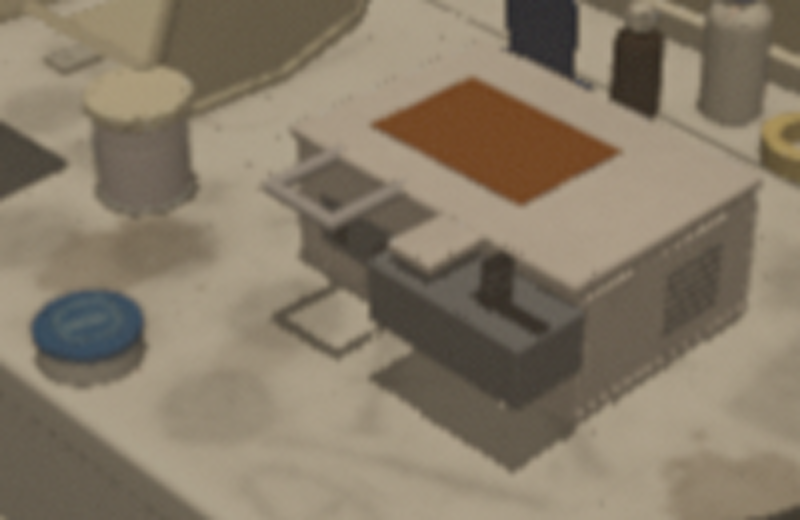

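The crop shows the bar's bracket at scene pixel (284,198), the slide tab at (334,219) and the lip at (319,211). I'll take a screw path to a hover pose above the front.

```bash
cat >> h.py <<'E'
def plan(p,R,n):
    "n identical rows to reach world pose p,R"
    o=get_obs();R0=rot(o["tool_rot"]);p0=np.array(o["eef_pos"])
    w=Ro.from_matrix(R0.T@R).as_rotvec()/n; S=sum(Ro.from_rotvec(w*k).as_matrix() for k in range(n))
    s=np.linalg.solve(S,R0.T@(np.array(p)-p0))
    print(n,"rows d",s.round(4),"w",np.degrees(w).round(2))
def down(psi):
    "tool z down, tool y along world azimuth psi deg"
    c,s=np.cos(np.radians(psi)),np.sin(np.radians(psi))
    y=np.array([c,s,0]);z=np.array([0,0,-1.]);return np.c_[np.cross(y,z),y,z]
E
python3 - <<'E'
from h import *
print(rot(get_obs()["tool_rot"]).round(3))
plan([.47,-.08,.27],down(-1),16)
print(calibration("wrist"))
E
```

```text
[[-0.931  0.366 -0.   ]
 [ 0.366  0.931 -0.001]
 [-0.    -0.002 -1.   ]]
16 rows d [-0.0468 -0.0156 -0.0009] w [-0.    0.    4.35]
{'intrinsics': array([[277.96248436,   0.        , 316.60538268],
       [  0.        , 277.96248436, 194.15088012],
       [  0.        ,   0.        ,   1.        ]]), 'k1': -0.03380799614361441, 'mount': array([[ 4.16815037e-04, -9.53925687e-01, -3.00042679e-01,
         7.71789110e-02],
       [ 9.99999667e-01,  6.08108093e-04, -5.44172696e-04,
         5.96964739e-06],
       [ 7.01558694e-04, -3.00042352e-01,  9.53925623e-01,
        -1.17264097e-01],
       [ 0.00000000e+00,  0.00000000e+00,  0.00000000e+00,
         1.00000000e+00]])}
```

>>> {"name": "drive_tool", "arguments": {
  "increments": [
    {"dx": -0.0468,"dy": -0.0156,"dz": -0.0009,"wz": 4.35,"claw": 0.04},
    {"dx": -0.0468,"dy": -0.0156,"dz": -0.0009,"wz": 4.35},
    {"dx": -0.0468,"dy": -0.0156,"dz": -0.0009,"wz": 4.35},
    {"dx": -0.0468,"dy": -0.0156,"dz": -0.0009,"wz": 4.35},
    {"dx": -0.0468,"dy": -0.0156,"dz": -0.0009,"wz": 4.35},
    {"dx": -0.0468,"dy": -0.0156,"dz": -0.0009,"wz": 4.35},
    {"dx": -0.0468,"dy": -0.0156,"dz": -0.0009,"wz": 4.35},
    {"dx": -0.0468,"dy": -0.0156,"dz": -0.0009,"wz": 4.35},
    {"dx": -0.0468,"dy": -0.0156,"dz": -0.0009,"wz": 4.35},
    {"dx": -0.0468,"dy": -0.0156,"dz": -0.0009,"wz": 4.35},
    {"dx": -0.0468,"dy": -0.0156,"dz": -0.0009,"wz": 4.35},
    {"dx": -0.0468,"dy": -0.0156,"dz": -0.0009,"wz": 4.35},
    {"dx": -0.0468,"dy": -0.0156,"dz": -0.0009,"wz": 4.35},
    {"dx": -0.0468,"dy": -0.0156,"dz": -0.0009,"wz": 4.35},
    {"dx": -0.0468,"dy": -0.0156,"dz": -0.0009,"wz": 4.35},
    {"dx": -0.0468,"dy": -0.0156,"dz": -0.0009,"wz": 4.35},
    {}
  ]
}}

```text
schema error: expected keys claw, dx, dy, dz, wx, wy, wz
```

Run:
```python
from h import *
o=get_obs();p,d=read_camera("wrist");print(o["eef_pos"],o["q"].round(2),o["contact_force"])
np.savez("w1.npz",d=d,pos=o["eef_pos"],rot=o["tool_rot"]);cv2.imwrite("pics/w1.png",p[:,:,::-1])
```

```text
[0.24692315 0.62773407 0.25546123] [-1.3   0.48  0.02  1.56 -0.01  1.11 -0.08] [-0.10389599  0.21978584 -0.08952599]
```

View pics/w1.png

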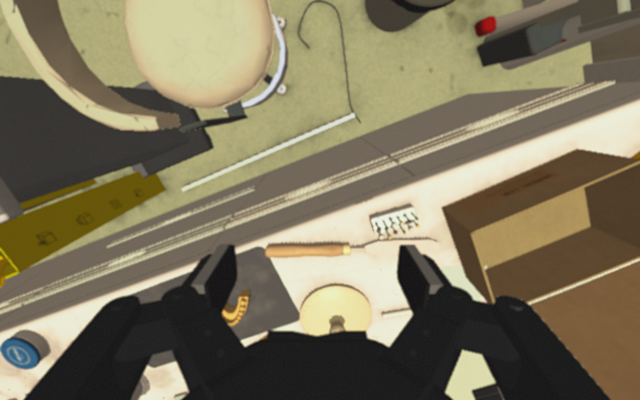

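The call was refused because every key is required, so this picture only shows the start pose (the open wooden box at right, the tin at (20,350)). I'll repeat the move with full rows.

>>> {"name": "drive_tool", "arguments": {
  "increments": [
    {"dx": -0.0468,"dy": -0.0156,"dz": -0.0009,"wx": 0,"wy": 0,"wz": 4.35,"claw": 0.04},
    {"dx": -0.0468,"dy": -0.0156,"dz": -0.0009,"wx": 0,"wy": 0,"wz": 4.35,"claw": 0.04},
    {"dx": -0.0468,"dy": -0.0156,"dz": -0.0009,"wx": 0,"wy": 0,"wz": 4.35,"claw": 0.04},
    {"dx": -0.0468,"dy": -0.0156,"dz": -0.0009,"wx": 0,"wy": 0,"wz": 4.35,"claw": 0.04},
    {"dx": -0.0468,"dy": -0.0156,"dz": -0.0009,"wx": 0,"wy": 0,"wz": 4.35,"claw": 0.04},
    {"dx": -0.0468,"dy": -0.0156,"dz": -0.0009,"wx": 0,"wy": 0,"wz": 4.35,"claw": 0.04},
    {"dx": -0.0468,"dy": -0.0156,"dz": -0.0009,"wx": 0,"wy": 0,"wz": 4.35,"claw": 0.04},
    {"dx": -0.0468,"dy": -0.0156,"dz": -0.0009,"wx": 0,"wy": 0,"wz": 4.35,"claw": 0.04},
    {"dx": -0.0468,"dy": -0.0156,"dz": -0.0009,"wx": 0,"wy": 0,"wz": 4.35,"claw": 0.04},
    {"dx": -0.0468,"dy": -0.0156,"dz": -0.0009,"wx": 0,"wy": 0,"wz": 4.35,"claw": 0.04},
    {"dx": -0.0468,"dy": -0.0156,"dz": -0.0009,"wx": 0,"wy": 0,"wz": 4.35,"claw": 0.04},
    {"dx": -0.0468,"dy": -0.0156,"dz": -0.0009,"wx": 0,"wy": 0,"wz": 4.35,"claw": 0.04},
    {"dx": -0.0468,"dy": -0.0156,"dz": -0.0009,"wx": 0,"wy": 0,"wz": 4.35,"claw": 0.04},
    {"dx": -0.0468,"dy": -0.0156,"dz": -0.0009,"wx": 0,"wy": 0,"wz": 4.35,"claw": 0.04},
    {"dx": -0.0468,"dy": -0.0156,"dz": -0.0009,"wx": 0,"wy": 0,"wz": 4.35,"claw": 0.04},
    {"dx": -0.0468,"dy": -0.0156,"dz": -0.0009,"wx": 0,"wy": 0,"wz": 4.35,"claw": 0.04},
    {"dx": 0,"dy": 0,"dz": 0,"wx": 0,"wy": 0,"wz": 0,"claw": 0.04}
  ]
}}

```text
t: 2.28
eef_pos: [0.4683, -0.0834, 0.2708]
tool_rot: [0.0, 0.716, 0.698, -0.0]
contact_force: [0.8, -0.2, 0.3]
gripper_width: 0.47
grasp_force: 0.0
```

Run:
```python
from h import *
o=get_obs();p,d=read_camera("wrist");print(o["t"],o["eef_pos"],o["q"].round(2),o["contact_force"])
np.savez("w2.npz",d=d,pos=o["eef_pos"],rot=o["tool_rot"]);cv2.imwrite("pics/w2.png",p[:,:,::-1])
```

```text
2.275 [ 0.46832874 -0.08337551  0.27082018] [-0.48  0.13  0.58  2.03 -0.08  1.    0.12] [ 0.78518562 -0.1504529   0.29182294]
```

View pics/w2.png

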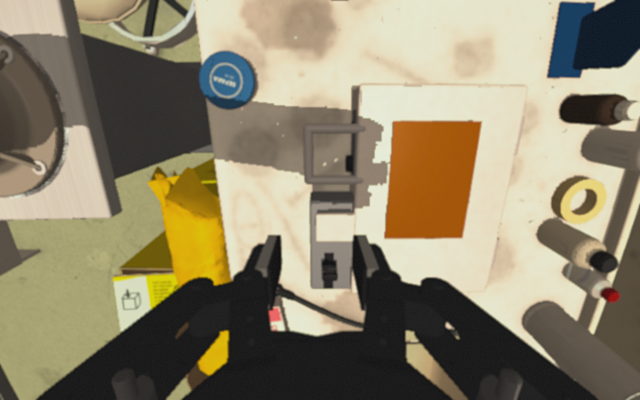

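The bar runs vertically at u≈309 between its brackets at v≈128 and 181. The tab's top is near (330,262), the tin is at (228,80), and the lid's edges are at u≈360 and 525.

Run:
```python
from h import *
f=np.load("w2.npz");C=cam("wrist",{"eef_pos":f["pos"],"tool_rot":f["rot"]});im=cv2.imread("pics/w2.png");h=cv2.cvtColor(im,cv2.COLOR_BGR2HSV)
g=cv2.cvtColor(im,cv2.COLOR_BGR2GRAY)
print("rows135-175 cols298-325"); print(g[[138,150,160,172],296:322])
print("col 335", g[118:190,332])
org=(h[...,0]<15)&(h[...,1]>180);org[:, :370]=0;org[260:]=0;org[:100]=0;org[:,500:]=0
W=onz(C,np.argwhere(org)[:,::-1],.103);print(cv2.minAreaRect((W[:,:2]*1000).astype(np.float32)))
u,v=np.meshgrid(np.arange(640),np.arange(400));P=deproj(C,np.c_[u.ravel(),v.ravel()],f["d"]).reshape(400,640,3)
reg=np.zeros((400,640),bool);reg[110:240,295:350]=1
b=reg&(P[...,2]>.09)&(P[...,2]<.112);B=P[b];
print("barpts",len(B),B.min(0),B.max(0))
bb=b.copy();bb[:,320:]=0;bb[:138]=0;bb[172:]=0;print("bar mid",P[bb].mean(0),np.argwhere(bb)[:,::-1].mean(0))
reg[:]=0;reg[85:290,362:520]=1
L=P[reg&(abs(P[...,2]-.103)<.006)];print("lid",cv2.minAreaRect((L[:,:2]*1000).astype(np.float32)),np.median(L[:,2]))
reg[:]=0;reg[240:290,310:350]=1;t=reg&(P[...,2]>.108)&(g<70);print("tab",P[t].mean(0),P[t].min(0),P[t].max(0))
print("rays",onz(C,[[308,128],[308,182],[308,155]],.099))
```

```text
rows135-175 cols298-325
[[110 109 107 106 106 104  99  94  95 100 105 107 108 106 103  97  96 106
  111 111 110 109 110 109 110 110]
 [124 123 124 124 124 125 119 106  98  98 104 108 108 108 102  97  94 103
  118 122 124 123 123 124 124 125]
 [131 130 131 130 132 132 128 114 101  99 103 107 108 106 105  97  96 112
  125 129 128 128 128 127 128 128]
 [189 188 177 152 132 128 128 121 103  97 102 106 108 108 105  98  97 112
  124 127 126 125 123 122 120 121]]
col 335 [108 107 109 108 103  98  99 105 110 113 114 108 101  96  90  96 107 113
 114 114 114 116 117 119 121 123 124 124 126 128 129 129 129 128 129 130
 132 131 129 127 127 126 126 123 122 119 117 114 113 112 111 112 111 111
 112 112 107 100  98 103 110 114 114 108 101  98 108 122 128 127 127 126]
((588.696533203125, -87.10468292236328), (127.2115707397461, 87.34895324707031), 88.61746215820312)
barpts 2173 [ 0.45435127 -0.15150162  0.09655863] [ 0.50304001 -0.02291978  0.10562332]
bar mid [ 0.45956073 -0.05315399  0.10283935] [307.83174603 154.14603175]
lid ((596.7612915039062, -106.27017974853516), (235.45814514160156, 168.81427001953125), 89.22785949707031) 0.10275077391881594
tab [ 0.47927134 -0.18732939  0.11709947] [ 0.47027484 -0.1953959   0.1080047 ] [ 0.48721326 -0.00625365  0.3880585 ]
rays [[ 0.46052817 -0.02700075  0.099     ]
 [ 0.45853625 -0.08376834  0.099     ]
 [ 0.4595631  -0.05458673  0.099     ]]
```

>>> {"name": "drive_tool", "arguments": {
  "increments": [
    {"dx": 0.015,"dy": -0.005,"dz": 0.0,"wx": 0,"wy": 0,"wz": 0,"claw": 0.04},
    {"dx": 0.015,"dy": -0.0045,"dz": 0.01,"wx": 0,"wy": 0,"wz": 0,"claw": 0.04},
    {"dx": 0,"dy": 0,"dz": 0.025,"wx": 0,"wy": 0,"wz": 0,"claw": 0.04},
    {"dx": 0,"dy": 0,"dz": 0.025,"wx": 0,"wy": 0,"wz": 0,"claw": 0.04},
    {"dx": 0,"dy": 0,"dz": 0.025,"wx": 0,"wy": 0,"wz": 0,"claw": 0.04},
    {"dx": 0,"dy": 0,"dz": 0.025,"wx": 0,"wy": 0,"wz": 0,"claw": 0.04},
    {"dx": 0,"dy": 0,"dz": 0.0,"wx": 0,"wy": 0,"wz": 0,"claw": 0.04}
  ]
}}

```text
t: 3.2
eef_pos: [0.4592, -0.0481, 0.1588]
tool_rot: [-0.001, 0.713, 0.701, -0.002]
contact_force: [0.2, -0.7, 1.2]
gripper_width: 0.465
grasp_force: 0.0
```

Run:
```python
from h import *
o=get_obs();p,d=read_camera("wrist");print(o["t"],o["eef_pos"],o["q"].round(2),o["contact_force"])
f=dict(pos=o["eef_pos"],rot=o["tool_rot"]);np.savez("w3.npz",d=d,**f);cv2.imwrite("pics/w3.png",p[:,:,::-1])
C=cam("wrist",o);print(proj(C,[[.4595,-.053,.099],[.460,-.027,.099],[.4585,-.083,.099]]))
```

```text
3.2 [ 0.45922158 -0.04809299  0.15877703] [-0.47  0.29  0.51  2.17 -0.2   0.74  0.16] [ 0.19982918 -0.71592692  1.17379032]
[[318.00414696 229.72266113]
 [318.17749757 194.13537226]
 [317.24051259 267.22890852]]
```

View pics/w3.png

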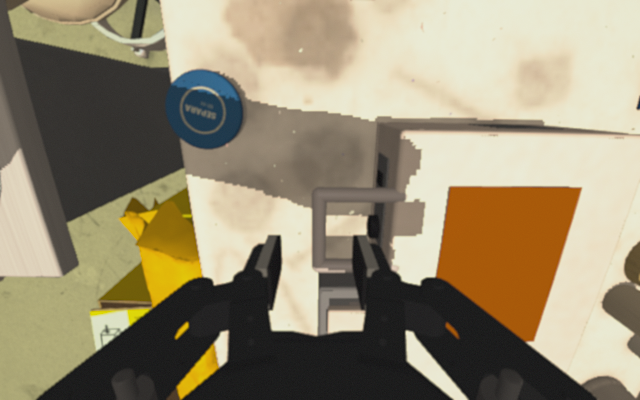

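The bar lies between the fingers at u≈319, with brackets at v≈195 and 265, as predicted. I'll centre on it, descend the last 55 mm and close gently.

>>> {"name": "drive_tool", "arguments": {
  "increments": [
    {"dx": -0.005,"dy": 0,"dz": 0.015,"wx": 0,"wy": 0,"wz": 0,"claw": 0.04},
    {"dx": 0,"dy": 0,"dz": 0.02,"wx": 0,"wy": 0,"wz": 0,"claw": 0.04},
    {"dx": 0,"dy": 0,"dz": 0.02,"wx": 0,"wy": 0,"wz": 0,"claw": 0.04},
    {"dx": 0,"dy": 0,"dz": 0.0,"wx": 0,"wy": 0,"wz": 0,"claw": 0.04},
    {"dx": 0,"dy": 0,"dz": 0.0,"wx": 0,"wy": 0,"wz": 0,"claw": 0.04}
  ]
}}

```text
t: 3.88
eef_pos: [0.4612, -0.0545, 0.1062]
tool_rot: [0.0, 0.714, 0.7, 0.0]
contact_force: [0.6, -0.8, -0.0]
gripper_width: 0.468
grasp_force: 0.0
```

>>> {"name": "drive_tool", "arguments": {
  "increments": [
    {"dx": 0,"dy": 0,"dz": 0,"wx": 0,"wy": 0,"wz": 0,"claw": 0.0},
    {"dx": 0,"dy": 0,"dz": 0.0,"wx": 0,"wy": 0,"wz": 0,"claw": 0.0},
    {"dx": 0,"dy": 0,"dz": 0.0,"wx": 0,"wy": 0,"wz": 0,"claw": 0.0},
    {"dx": 0,"dy": 0,"dz": 0.0,"wx": 0,"wy": 0,"wz": 0,"claw": 0.0},
    {"dx": 0,"dy": 0,"dz": 0.0,"wx": 0,"wy": 0,"wz": 0,"claw": 0.0},
    {"dx": 0,"dy": 0,"dz": 0.0,"wx": 0,"wy": 0,"wz": 0,"claw": 0.0}
  ],
  "newtons": 40
}}

```text
t: 4.62
eef_pos: [0.4602, -0.0542, 0.1063]
tool_rot: [-0.001, 0.714, 0.7, 0.0]
contact_force: [-3.2, -0.1, 7.5]
gripper_width: 0.096
grasp_force: 39.0
```

The fingers hold the bar (opening 8 mm, 39 N). I'll tug in small steps.

>>> {"name": "drive_tool", "arguments": {
  "increments": [
    {"dx": 0,"dy": 0,"dz": -0.002,"wx": 0,"wy": 0,"wz": 0,"claw": 0.0},
    {"dx": 0,"dy": 0,"dz": -0.002,"wx": 0,"wy": 0,"wz": 0,"claw": 0.0},
    {"dx": 0,"dy": 0,"dz": -0.002,"wx": 0,"wy": 0,"wz": 0,"claw": 0.0},
    {"dx": 0,"dy": 0,"dz": 0,"wx": 0,"wy": 0,"wz": 0,"claw": 0.0}
  ]
}}

```text
t: 5.12
eef_pos: [0.4604, -0.0543, 0.1117]
tool_rot: [-0.0, 0.714, 0.7, -0.0]
contact_force: [-2.1, -1.1, -2.8]
gripper_width: 0.098
grasp_force: 39.0
```

>>> {"name": "drive_tool", "arguments": {
  "increments": [
    {"dx": 0,"dy": 0,"dz": -0.002,"wx": 0,"wy": 0,"wz": 0,"claw": 0.0},
    {"dx": 0,"dy": 0,"dz": -0.001,"wx": 0,"wy": 0,"wz": 0,"claw": 0.0},
    {"dx": 0,"dy": 0,"dz": 0,"wx": 0,"wy": 0,"wz": 0,"claw": 0.0}
  ]
}}

```text
t: 5.5
eef_pos: [0.4605, -0.0543, 0.1147]
tool_rot: [-0.0, 0.714, 0.7, -0.0]
contact_force: [-2.2, 0.2, -2.3]
gripper_width: 0.097
grasp_force: 39.0
```

>>> {"name": "drive_tool", "arguments": {
  "increments": [
    {"dx": 0,"dy": 0,"dz": -0.001,"wx": 0,"wy": 0,"wz": 0,"claw": 0.0},
    {"dx": 0,"dy": 0,"dz": -0.001,"wx": 0,"wy": 0,"wz": 0,"claw": 0.0},
    {"dx": 0,"dy": 0,"dz": 0,"wx": 0,"wy": 0,"wz": 0,"claw": 0.0}
  ]
}}

```text
t: 5.88
eef_pos: [0.4607, -0.0543, 0.1167]
tool_rot: [-0.0, 0.714, 0.7, 0.0]
contact_force: [-1.4, 1.5, -2.9]
gripper_width: 0.101
grasp_force: 39.0
```

>>> {"name": "drive_tool", "arguments": {
  "increments": [
    {"dx": 0,"dy": 0,"dz": -0.001,"wx": 0,"wy": 0,"wz": 0,"claw": 0.0},
    {"dx": 0,"dy": 0,"dz": 0,"wx": 0,"wy": 0,"wz": 0,"claw": 0.0}
  ]
}}

```text
t: 6.12
eef_pos: [0.4607, -0.0543, 0.1177]
tool_rot: [-0.0, 0.714, 0.7, 0.0]
contact_force: [-1.3, 0.3, -3.4]
gripper_width: 0.096
grasp_force: 39.0
```

>>> {"name": "drive_tool", "arguments": {
  "increments": [
    {"dx": 0,"dy": 0,"dz": -0.001,"wx": 0,"wy": 0,"wz": 0,"claw": 0.0},
    {"dx": 0,"dy": 0,"dz": 0,"wx": 0,"wy": 0,"wz": 0,"claw": 0.0}
  ]
}}

```text
t: 6.38
eef_pos: [0.4608, -0.0543, 0.1188]
tool_rot: [0.0, 0.714, 0.7, 0.0]
contact_force: [-1.5, 1.1, -2.4]
gripper_width: 0.099
grasp_force: 39.0
```

>>> {"name": "drive_tool", "arguments": {
  "increments": [
    {"dx": 0,"dy": 0,"dz": -0.001,"wx": 0,"wy": 0,"wz": 0,"claw": 0.0},
    {"dx": 0,"dy": 0,"dz": -0.001,"wx": 0,"wy": 0,"wz": 0,"claw": 0.0},
    {"dx": 0,"dy": 0,"dz": 0,"wx": 0,"wy": 0,"wz": 0,"claw": 0.0}
  ]
}}

```text
t: 6.75
eef_pos: [0.461, -0.0543, 0.1209]
tool_rot: [0.0, 0.714, 0.7, 0.0]
contact_force: [-1.1, 0.8, -2.0]
gripper_width: 0.098
grasp_force: 39.0
```

>>> {"name": "drive_tool", "arguments": {
  "increments": [
    {"dx": 0,"dy": 0,"dz": -0.001,"wx": 0,"wy": 0,"wz": 0,"claw": 0.0},
    {"dx": 0,"dy": 0,"dz": -0.001,"wx": 0,"wy": 0,"wz": 0,"claw": 0.0},
    {"dx": 0,"dy": 0,"dz": 0,"wx": 0,"wy": 0,"wz": 0,"claw": 0.0}
  ]
}}

```text
t: 7.12
eef_pos: [0.4611, -0.0543, 0.1229]
tool_rot: [0.0, 0.714, 0.7, 0.0]
contact_force: [1.8, 0.5, -4.2]
gripper_width: 0.097
grasp_force: 39.0
```

>>> {"name": "drive_tool", "arguments": {
  "increments": [
    {"dx": 0,"dy": 0,"dz": -0.001,"wx": 0,"wy": 0,"wz": 0,"claw": 0.0},
    {"dx": 0,"dy": 0,"dz": -0.001,"wx": 0,"wy": 0,"wz": 0,"claw": 0.0},
    {"dx": 0,"dy": 0,"dz": 0,"wx": 0,"wy": 0,"wz": 0,"claw": 0.0}
  ]
}}

```text
t: 7.5
eef_pos: [0.4614, -0.0543, 0.125]
tool_rot: [0.001, 0.714, 0.7, 0.001]
contact_force: [2.8, 0.8, -3.2]
gripper_width: 0.095
grasp_force: 38.9
```

The bar is up about 19 mm at a steady 2–4 N with no firm stop, and a caught lid would have stopped by 11 mm. The lid is free, so I leave the slide alone and follow the arc to about 30°.

>>> {"name": "drive_tool", "arguments": {
  "increments": [
    {"dx": 0,"dy": 0.0013,"dz": -0.0076,"wx": 0,"wy": 0,"wz": 0,"claw": 0.0},
    {"dx": 0,"dy": 0.0013,"dz": -0.0076,"wx": 0,"wy": 0,"wz": 0,"claw": 0.0},
    {"dx": 0,"dy": 0.0013,"dz": -0.0076,"wx": 0,"wy": 0,"wz": 0,"claw": 0.0},
    {"dx": 0,"dy": 0,"dz": 0,"wx": 0,"wy": 0,"wz": 0,"claw": 0.0}
  ]
}}

```text
t: 8.0
eef_pos: [0.4652, -0.0544, 0.1482]
tool_rot: [0.0, 0.714, 0.7, 0.001]
contact_force: [4.1, 0.0, -3.4]
gripper_width: 0.1
grasp_force: 38.9
```

>>> {"name": "drive_tool", "arguments": {
  "increments": [
    {"dx": 0,"dy": 0.0021,"dz": -0.0074,"wx": 0,"wy": 0,"wz": 0,"claw": 0.0},
    {"dx": 0,"dy": 0.0021,"dz": -0.0074,"wx": 0,"wy": 0,"wz": 0,"claw": 0.0},
    {"dx": 0,"dy": 0.0021,"dz": -0.0074,"wx": 0,"wy": 0,"wz": 0,"claw": 0.0},
    {"dx": 0,"dy": 0,"dz": 0,"wx": 0,"wy": 0,"wz": 0,"claw": 0.0}
  ]
}}

```text
t: 8.5
eef_pos: [0.4712, -0.0545, 0.1701]
tool_rot: [0.0, 0.714, 0.7, 0.0]
contact_force: [3.9, 0.9, -4.4]
gripper_width: 0.099
grasp_force: 39.0
```

>>> {"name": "drive_tool", "arguments": {
  "increments": [
    {"dx": 0,"dy": 0.003,"dz": -0.0072,"wx": 0,"wy": 0,"wz": 0,"claw": 0.0},
    {"dx": 0,"dy": 0.003,"dz": -0.0072,"wx": 0,"wy": 0,"wz": 0,"claw": 0.0},
    {"dx": 0,"dy": 0.003,"dz": -0.0072,"wx": 0,"wy": 0,"wz": 0,"claw": 0.0},
    {"dx": 0,"dy": 0.0037,"dz": -0.0068,"wx": 0,"wy": 0,"wz": 0,"claw": 0.0},
    {"dx": 0,"dy": 0.0037,"dz": -0.0068,"wx": 0,"wy": 0,"wz": 0,"claw": 0.0},
    {"dx": 0,"dy": 0.0037,"dz": -0.0068,"wx": 0,"wy": 0,"wz": 0,"claw": 0.0},
    {"dx": 0,"dy": 0,"dz": 0,"wx": 0,"wy": 0,"wz": 0,"claw": 0.0},
    {"dx": 0,"dy": 0,"dz": 0,"wx": 0,"wy": 0,"wz": 0,"claw": 0.0},
    {"dx": 0,"dy": 0,"dz": 0,"wx": 0,"wy": 0,"wz": 0,"claw": 0.0},
    {"dx": 0,"dy": 0,"dz": 0,"wx": 0,"wy": 0,"wz": 0,"claw": 0.0}
  ]
}}

```text
t: 9.75
eef_pos: [0.4898, -0.055, 0.2117]
tool_rot: [-0.001, 0.714, 0.7, -0.001]
contact_force: [-6.1, -0.2, 0.9]
gripper_width: 0.1
grasp_force: 39.1
```

Run:
```python
from h import *
p,d=read_camera("side");cv2.imwrite("pics/e.png",cv2.resize(p[130:330,200:440,::-1],None,fx=3,fy=3,interpolation=2))
o=get_obs();print(o["t"],o["eef_pos"],o["joint_vel"].round(4))
```

```text
9.8 [ 0.48977581 -0.0549583   0.21163848] [ 0.0015  0.     -0.0005  0.0015  0.0015 -0.0007 -0.0011]
```

View pics/e.png

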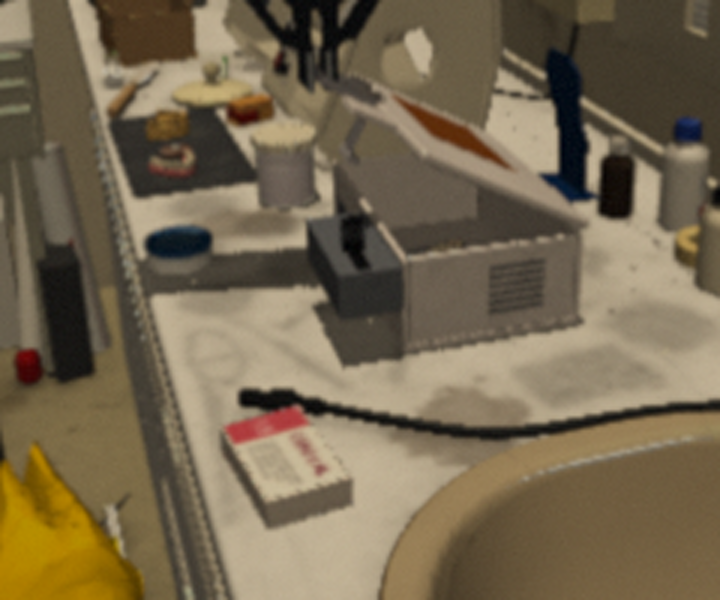

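The picture shows the lid raised about 30° and held in the fingers at about (320,75). The pot, tin and carton stand where they were, and the bar's rise works out to 0.52 rad. I'll hand it in.

```bash
python3 -c "
from station import *
print(hand_in())"
```

```text
the job is handed in; nothing more can be done
None
```

The tug showed the lid was not caught, so I left the slide alone, lifted the lid by its bar to about 0.52 rad (30°) and handed in still holding it, with the pot, tin and carton not touched; no verdict was returned.

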